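# Stretch the board clamp's spring onto its anchor post

### The arm

A 6-joint arm with a two-finger parallel gripper is mounted at the origin on the work surface. World frame = base frame: x ahead of the robot, y to its left, z up, the work surface at z = 0. Lengths are in m, angles in rad, forces in N, time in s.
With the tool pointing down it reaches from about 0.3 to 0.875 m from the base axis. Payload 4.2 kg.
Tool frame: the origin (TCP) lies midway between the tips of the shut fingers; the grasp point (between the pads) lies behind it (robot.grip_depth is the z of the grasp point in the tool frame, in m); z points along the fingers, y is the line along which they close (so a half turn about z gives the same grasp; the last joint's range is limited). The gripper opens to 85 mm and grips with 20 to 120 N. Pads are 22 mm wide; open, the fingers measure 114 mm over their backs; the gripper's body (76 mm by 85 mm) begins 54 mm behind the grasp point. The pads swing forward as they close: fully open they stand 13 mm farther back than shut.
Start: joints at [-1.336, 0.32, 1.565, -0, 1.257, -0.02], TCP at [0.145, -0.556, 0.2] pointing down, gripper open.
Joint ranges: [-3.11, 3.11], [-0.84, 2.01], [0.21, 2.61], [-1.34, 4.49], [0.05, 2.63], [-2.56, 2.56]. Speed limits (rad/s): [2.57, 2.57, 3.14, 3.14, 3.14, 3.14].

### API

Orientations are given as [roll, pitch, yaw] about the fixed x, y, z axes, in that order (R = Rz(yaw) Ry(pitch) Rx(roll)).
In Python, from bench import robot, eyes gives the robot as it stands.
- The arm moves only by the tool step_arm, never from a script. Its argument "motion" is a list of rows, each an object of numbers: "dx", "dy", "dz": the shift along the tool's x, y, z scaled (see below); "ax", "ay", "az": the turn, a rotation vector about the tool's x, y, z scaled (see below); "fingers": the opening, from 0 (shut) to 1 (fully open). In form: [{"dx": .., "dy": .., "dz": .., "ax": .., "ay": .., "az": .., "fingers": ..}, ...]. A call has 1 to 8 rows; each row is the pose to reach, as a shift and turn from the pose commanded when the call began, along the tool's axes at that moment; what a row does not reach only later rows make up. The controller multiplies each number of a shift by 300 mm and each number of a turn by pi/4 rad. A row lasts 1/10 s, in which the tool goes at most 50 mm and 8.59 degrees, less where a joint would pass 70% of its speed; a pose out of reach is approached as far as the arm can. A call with a number of a shift or a turn outside -1 to 1 is refused whole. A call with a gripper value outside its range is refused whole. The fingers move at their own pace and stop on an object; "force" is the grip in N (left out, the last holds). Time passes only in rows, so rows that repeat a pose let the fingers close. It gives the time, the measured TCP pose, the force, the opening and the grip force at its end, in the units of the state.
- robot.state(): the state, without advancing time (a new reading comes with each control period).
- eyes.read_camera(name): name is "scene" or "top" or "wrist"; returns (picture, depth): 384x512x3 uint8, red, green, blue; 384x512 float32, m along the optical axis (not along the pixel's ray), 0 where there is no reading.
- eyes.camera_info(name): a dict with "mtx" (3x3 intrinsics, pixels), "rvec" (rotation vector, rad) and "tvec" (3), from world to camera coordinates, as OpenCV has them; the wrist camera has in their place "mount" (4x4, takes a point from camera to tool coordinates, whose origin is the TCP and whose axes are the flange's). Camera axes: x right, y down, z forward; pixel columns grow to the right and rows downward; lengths in m; the calibration is good to about 2 mm. The wrist camera is an equidistant fisheye: a pixel r from the principal point sees the ray r / f radians off the axis. A picture is of the moment at which its call begins: read the wrist's pose just before it. camera_info takes no time and is no camera call.
- robot.close_job(): hands the job in; it is judged then, once.
The state is a dict: "time_s": time; "joints": joint angles; "dq": joint speeds; "joint_efforts": joint torques, N m; "eef_pos": TCP position; "ee_rot": TCP orientation; "ft_force": force on the tool from outside, world axes, zero at the start; "moment": the same for the moment, N m; "width": finger opening in m; "gripper_force": force on a finger pad.
Only numpy, scipy, OpenCV 4.12 (cv2) and the standard library are available. Lean on these libraries where they do the work, as an engineer would, in place of code of your own. Each camera call takes 0.05 s, during which the arm holds its last target. There are 200 camera calls.

### The job

The spring of the board clamp on the inspection stage has come off its anchor post. Take the spring puller from its leaning rest, catch the eye of the spring end with it, lift and stretch the spring until its downturned hook drops behind the post and stays there, then lay the puller back in its rest. Use only the puller on the spring, not the fingers, and do not disturb the bottle or the reel.

Things in the scene. Friction and masses are not known exactly. Their poses are not given: they have to be found in the camera images.
- stage: White inspection stage, fixed: base 300 x 260 x 14 mm, origin at the centre of its underside, x along the spring from the board clamp to the anchor post, z up. The clamp, up to 54 mm high, fills x below -60 mm.
- rail (a point): Middle of a level chrome rail, 22 mm diameter, along stage y on 20 mm uprights at y = +-118 mm; 235 mm above the table, stage x = 85 mm; axes as the stage. It crosses above the spring end, so the gripper must work leaning back from it (handle end towards stage -x, about 30 degrees from vertical).
- post_top (a point): Centre of the flat top of the plain steel anchor post, a 14 mm diameter upright pin at stage x = 114 mm, its top 42.5 mm above the table; axes as the stage.
- hook: Steel end piece of the extension spring, about 80 g, x along the spring towards the hook; slack, its origin lies on the hinge at stage x = -75 mm, height 46 mm. The spring swings only upwards about that level hinge, not sideways, and falls back level. It stretches only lengthwise, up to 80 mm: 0.6 N slack plus 75 N per metre (3.3 N on the post).
- eye (a point): Centre of the end piece's rectangular eye: an opening 28 mm along x, 20 mm along y, in a level plate 40 x 32 mm and 5 mm thick; this point is at mid thickness, 46 mm above the table when slack. 29 mm of free space below the plate. Axes as the hook.
- lip (a point): Bottom of the inner (-x) face of the downturned lip, 50 mm to +x of the eye's centre, 18.5 mm below it. Lip 16 mm wide, 5 mm thick, 16 mm below the plate: raise it at least 17 mm to pass over the post. Slack it lies 29 mm short of the post's centre; hooked, 7 mm beyond it and 15 mm below post_top (spring stretched 36 mm).
- puller: Spring puller, 144 mm, about 110 g. Origin at the tip, z up the 7 mm shaft to the handle, x the way its toe points. The 6 mm thick toe reaches 9 mm from the shaft's axis, 0 to 6 mm above the tip. A 24 mm ball collar centred 44 mm from the tip stops the eye's plate from riding higher. At rest it leans 30 degrees, handle to the rest's -x, toe to +x and up.
- puller_grip (a point): Place to hold the puller, on its axis 110 mm from the tip; axes as the puller. The black handle, 24 x 24 mm square (faces along x and y), spans 60 to 140 mm from the tip; hold it by its y faces, which stand free. Used at the lean it rests at, it enters the eye along its own axis, hooks the toe under the far edge and is pushed to stage +x.
- rest: Fixed tool rest, grey base 150 x 90 x 12 mm (x -70 to +80 mm), origin under it. A strip 16 mm wide slopes 30 degrees from vertical, upper end to -x, under the puller up to 122 mm from its tip; side cheeks 32 mm apart along the puller's lowest 66 mm, a stop plate under the tip. Stands on the robot's left or right.
- rest_seat (a point): Where the puller's tip sits in the rest: 45 mm to the rest's +x, 35 mm above the table; axes as the rest. Open above and towards +x: the puller goes in and out along its own axis.
- flux_bottle: Bystander: amber bottle 44 mm diameter, 110 mm high, origin under its centre.
- solder_reel: Bystander: metal reel 60 mm diameter, 42 mm high, standing flat, origin under its centre.
- parts_bin: Fixed grey open bin 120 x 90 x 50 mm on the side away from the rest, origin under its centre.
There are look-alikes about, which are no part of the job. What is meant by the puller is not blue or white, and is the larger of those in its own colour.

How it is judged:
By the outcome, as a careful person would: the job done as asked, in the order asked, and still so for the second after the job is handed in, with the robot touching nothing.
It also fails if it takes over 54 s, if anything falls off the work surface, if the arm or the gripper's body presses on something with over 40 N, if the wrist force passes 120 N, or if a joint passes its speed limit or range.

## Working session

There is one attempt and no reset: what is moved stays moved. The work goes in short steps, Python scripts to look and compute and a tool call to move; the robot and the scene stay as the last step left them, time stands still between calls to the robot, and variables do not carry over. Pictures are saved under pics/ and viewed, at most 10 in all, crops included, and the job is handed in when it is done.

Besides the shell and the picture viewer there is one more tool, called after "Call:" by a JSON object that holds its "op" and its "data". step_arm: Moves the arm, as the interface text tells. Its arguments: {"type":"object","properties":{"motion":{"type":"array"},"force":{"type":"number"}},"required":["motion"]}

```bash
ls; mkdir -p pics
python3 - <<'E'
from bench import robot, eyes
import cv2, numpy as np
for n in ("scene","top"):
    p,d=eyes.read_camera(n); np.savez(f"{n}.npz",p=p,d=d)
    cv2.imwrite(f"pics/{n}0.png",cv2.resize(p[:,:,::-1],(800,600)))
    i=eyes.camera_info(n); print(n,i)
print(eyes.camera_info("wrist"),robot.grip_depth,robot.state())
E
```

```text
pics
scene {'mtx': array([[407.34614874,   0.        , 255.84287192],
       [  0.        , 407.34614874, 198.02712661],
       [  0.        ,   0.        ,   1.        ]]), 'rvec': array([ 2.46399152,  0.74245565, -0.24012317]), 'tvec': array([-0.41711744, -0.22154602,  1.64991191])}
top {'mtx': array([[482.68673162,   0.        , 252.52906551],
       [  0.        , 482.68673162, 192.80615222],
       [  0.        ,   0.        ,   1.        ]]), 'rvec': array([ 2.11908268, -2.13785545,  0.22397761]), 'tvec': array([-0.09512772,  0.54933163,  1.28671573])}
{'mtx': array([[297.31863964,   0.        , 257.52554557],
       [  0.        , 297.31863964, 191.39746046],
       [  0.        ,   0.        ,   1.        ]]), 'mount': array([[-2.24420321e-03, -9.48499335e-01, -3.16771172e-01,
         8.10235736e-02],
       [ 9.99997201e-01, -2.36606720e-03,  5.12437824e-08,
         4.38423705e-05],
       [-7.49550486e-04, -3.16770286e-01,  9.48501990e-01,
        -1.74971954e-01],
       [ 0.00000000e+00,  0.00000000e+00,  0.00000000e+00,
         1.00000000e+00]])} -0.0187 {'time_s': 0.1, 'joints': array([-1.33598297e+00,  3.20205065e-01,  1.56554778e+00,  3.92147798e-05,
        1.25741119e+00, -2.00355456e-02]), 'dq': array([ 6.62846408e-04, -4.68985150e-04,  2.05737179e-04,  4.25753737e-04,
       -1.01945224e-03, -4.82309578e-05]), 'joint_efforts': array([-4.18622415e-05, -4.16405797e+01, -2.34705144e+01, -1.07394916e-05,
        4.92570442e-03,  7.95039512e-06]), 'eef_pos': array([ 0.14483957, -0.55596573,  0.19908313]), 'ee_rot': array([-3.14002234e+00, -6.87596646e-05,  2.54836726e-01]), 'ft_force': array([0.10132611, 0.25525221, 0.05836398]), 'moment': array([-0.0192176 , -0.03343576,  0.00254674]), 'gripper_force': 0.0, 'width': 0.0854595457721648}
```

View pics/scene0.png

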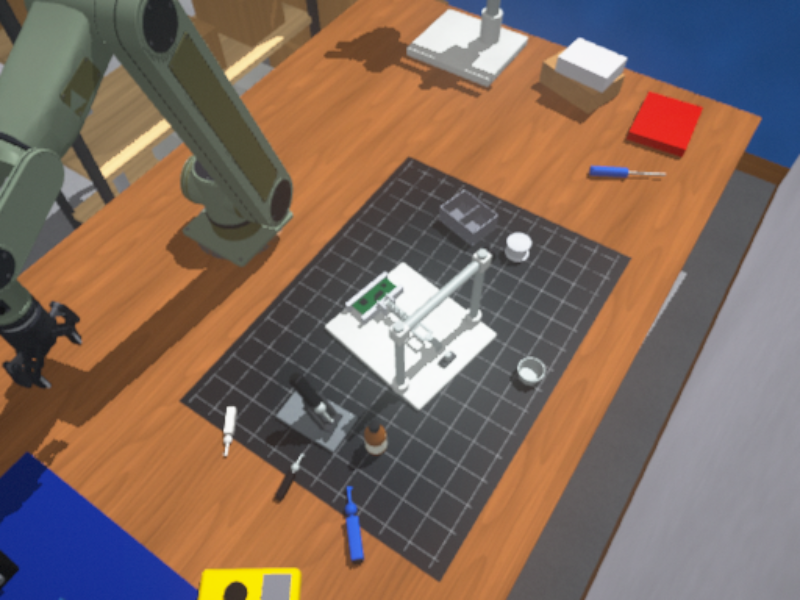

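View pics/top0.png

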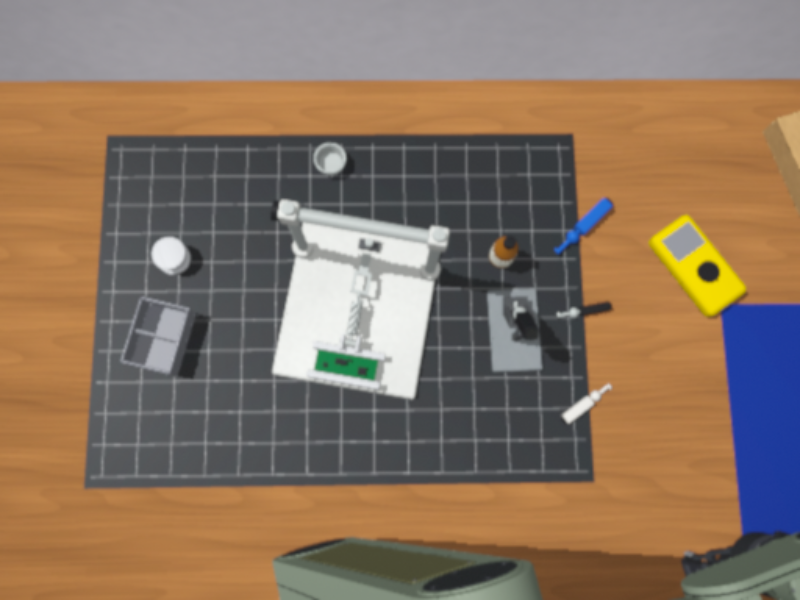

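The scene and top views show the rest with the large black puller at top-view (520,320) of 800x600, on the robot's right. The stage is at about (355,300), with its x axis pointing away from the robot (up in the picture). The bottle is at (503,250), the rail runs from (290,212) to (437,238), and the eye is near (365,282).

```bash
cat > h.py <<'E'
import numpy as np, cv2
from scipy.spatial.transform import Rotation as R
from bench import robot, eyes
def cloud(n,d):
    i=eyes.camera_info(n);K=i["mtx"];M=R.from_rotvec(i["rvec"]).as_matrix();t=i["tvec"]
    v,u=np.mgrid[:384,:512]
    P=np.stack([(u-K[0,2])/K[0,0]*d,(v-K[1,2])/K[1,1]*d,d],-1)-t
    return P@M
def rect(P):
    r=cv2.minAreaRect((P[:,:2]*1000).astype(np.float32)); return np.round(r[0],1),np.round(r[1],1),round(r[2],2)
E
python3 - <<'E'
from h import *
for n in("top","scene"):
    f=np.load(n+".npz");p=f["p"].astype(int);d=f["d"];W=cloud(n,d);x,y,z=W[...,0],W[...,1],W[...,2]
    mn=p.min(2);mx=p.max(2)
    def box(a,b,c,e): return (x>a)&(x<b)&(y>c)&(y<e)&(d>0)
    print(n,"table z",np.median(z[box(.35,.4,.25,.4)]))
    S=box(.2,.8,-.15,.4)
    m=S&(mn>130)&(abs(z-.014)<.006)
    m=cv2.morphologyEx(m.astype(np.uint8),cv2.MORPH_OPEN,np.ones((3,3)))
    nl,l,s,c=cv2.connectedComponentsWithStats(m);k=1+s[1:,4].argmax();print("stage",s[k,4],rect(W[l==k]))
    m=S&(z>.215)&(z<.26);q=W[m];print("rail+ends",m.sum(),rect(q),q[:,2].max())
    B=box(.3,.7,-.4,-.15)
    m=B&(abs(z-.012)<.005)&(mn>75)&(mx-mn<30);print("restbase",m.sum(),rect(W[m]))
    m=B&(z>.05)&(mx<70)
    for lo in np.arange(.04,.2,.02):
        q=W[B&(z>lo)&(z<lo+.02)&(x<.56)]
        if len(q):print(" z",round(lo,2),len(q),q.mean(0).round(4),q.min(0).round(3),q.max(0).round(3))
    m=B&(p[...,0]-p[...,2]>40);print("bottle",m.sum(),W[m].mean(0).round(3),W[m].max(0))
    m=S&(z>.042)&(z<.058)&(y<.2);q=W[m];print("z~46-50",m.sum(),q.min(0),q.max(0))
E
```

```text
top table z 0.00038267829165551225
stage 3183 (array([557.8,  35.4]), array([123.9, 286.9]), 79.26)
rail+ends 990 (array([638.9, -29.3]), array([250.3,  31.4]), 79.86) 0.25978571906678655
restbase 1281 (array([ 499.8, -274.9]), array([394. , 249.3]), 0.69)
 z 0.04 68 [ 0.5362 -0.3141  0.047 ] [ 0.484 -0.34   0.04 ] [ 0.557 -0.295  0.06 ]
 z 0.06 54 [ 0.5137 -0.3099  0.0714] [ 0.483 -0.34   0.06 ] [ 0.534 -0.296  0.08 ]
 z 0.08 66 [ 0.5104 -0.3113  0.0886] [ 0.483 -0.341  0.081] [ 0.53  -0.296  0.099]
 z 0.1 33 [ 0.5096 -0.3137  0.1111] [ 0.482 -0.327  0.1  ] [ 0.521 -0.306  0.119]
 z 0.12 44 [ 0.4971 -0.3145  0.1298] [ 0.468 -0.33   0.12 ] [ 0.509 -0.306  0.139]
 z 0.14 83 [ 0.4807 -0.3164  0.1533] [ 0.464 -0.331  0.14 ] [ 0.498 -0.307  0.16 ]
 z 0.16 30 [ 0.4783 -0.3191  0.1622] [ 0.469 -0.327  0.16 ] [ 0.487 -0.309  0.167]
bottle 148 [ 0.637 -0.294  0.075] [ 0.66303281 -0.27753591  0.10845655]
z~46-50 502 [ 0.39962966 -0.14751292  0.04200571] [0.66637079 0.07881521 0.05799364]
scene table z -0.00019125585792383826
stage 1759 (array([628.5, -33. ]), array([225.5, 147.8]), 79.68)
rai
[... 188 characters left out ...]
 [ 0.511 -0.342  0.04 ] [ 0.56  -0.297  0.06 ]
 z 0.06 71 [ 0.5192 -0.3237  0.0719] [ 0.484 -0.343  0.06 ] [ 0.534 -0.297  0.08 ]
 z 0.08 72 [ 0.5132 -0.3249  0.0873] [ 0.484 -0.343  0.08 ] [ 0.531 -0.298  0.1  ]
 z 0.1 58 [ 0.5102 -0.323   0.1097] [ 0.489 -0.333  0.1  ] [ 0.52  -0.308  0.12 ]
 z 0.12 60 [ 0.4977 -0.3237  0.1298] [ 0.475 -0.333  0.12 ] [ 0.509 -0.31   0.14 ]
 z 0.14 74 [ 0.4834 -0.3234  0.1516] [ 0.462 -0.334  0.14 ] [ 0.501 -0.309  0.16 ]
 z 0.16 21 [ 0.4785 -0.3215  0.1623] [ 0.469 -0.333  0.16 ] [ 0.485 -0.313  0.166]
bottle 113 [ 0.649 -0.305  0.074] [ 0.66391042 -0.25499209  0.09671741]
z~46-50 291 [ 0.40201916 -0.06884843  0.04202082] [0.66783007 0.06784376 0.0579696 ]
```

Run:
```python
from h import *
A={}
for n in("top","scene"):
    f=np.load(n+".npz");p=f["p"].astype(int);d=f["d"];W=cloud(n,d);x,y,z=W[...,0],W[...,1],W[...,2]
    mn=p.min(2);mx=p.max(2);ok=d>0
    q=W[ok&(z>.225)&(z<.25)&(x>.55)&(x<.75)&(y>-.115)&(y<.055)]
    v=cv2.fitLine((q[:,:2]*1000).astype(np.float32),cv2.DIST_HUBER,0,.01,.01).ravel()
    print(n,"rail",len(q),"yaw",np.degrees(np.arctan2(-v[0],v[1]))%180,v[2:],"rail at y=-29:",v[2]+v[0]/v[1]*(-29-v[3]),q[:,2].max())
    m=(ok&(abs(z-.014)<.006)&(mn>110)&(mx-mn<40)&(x>.35)&(x<.75)&(y>-.2)&(y<.2)).astype(np.uint8)
    A[n]=W[m>0]
    m=(ok&(abs(z-.012)<.0055)&(x>.4)&(x<.6)&(y>-.38)&(y<-.22)&(mn>70)).astype(np.uint8);m=cv2.morphologyEx(m,cv2.MORPH_OPEN,np.ones((3,3)))
    nl,l,s,c=cv2.connectedComponentsWithStats(m);k=1+s[1:,4].argmax();print("rest",s[k],rect(W[l==k]))
    A[n+"r"]=W[l==k]
    q=W[ok&(z>.1)&(x<.56)&(x>.4)&(y<-.28)&(y>-.36)]
    c=q.mean(0);w=np.linalg.svd(q-c)[2][0];print("handle",c,w*np.sign(w[2]))
    # spring end
    q=W[ok&(z>.040)&(z<.054)&(x>.50)&(x<.68)&(y>-.08)&(y<.03)];print("end",len(q),q.min(0),q.max(0),rect(q))
print("union stage",rect(np.vstack([A["top"],A["scene"]])),"rest",rect(np.vstack([A["topr"],A["scener"]])))
f=np.load("top.npz")["p"][120:270,160:350,::-1]; g=np.load("scene.npz")["p"][150:300,160:350,::-1]
cv2.imwrite("pics/crop.png",cv2.resize(np.vstack([f,g]),None,fx=2,fy=2,interpolation=cv2.INTER_CUBIC))
```

```text
top rail 634 yaw 169.26357 [635.4186   -30.621479] rail at y=-29: 635.726 0.2496884930081585
rest [312 185  35  53 882] (array([ 504.4, -318.1]), array([149.7,  89.4]), 1.83)
handle [ 0.48915374 -0.31594671  0.14190894] [-0.60264639 -0.06600576  0.79527389]
end 256 [ 0.50155457 -0.06004798  0.0411482 ] [ 0.66966398 -0.01508547  0.05391624] (array([585.3, -39.2]), array([ 31.6, 172.5]), 78.91)
scene rail 378 yaw 169.16742 [641.8983   -30.572382] rail at y=-29: 642.1992 0.24906740523476967
rest [178 252  48  37 629] (array([ 503.1, -321. ]), array([149.2,  90.4]), 2.5)
handle [ 0.49424584 -0.32318394  0.13508311] [-0.56602637 -0.00763158  0.82435181]
end 159 [ 0.5005925  -0.0635052   0.04028764] [ 0.66565136 -0.01694095  0.05387542] (array([584.1, -41.3]), array([ 35.3, 167.7]), 78.8)
union stage (array([589.1,   8.7]), array([364.6, 359.8]), 78.59) rest (array([ 504. , -319.6]), array([150.5,  92.3]), 1.69)
```

View pics/crop.png

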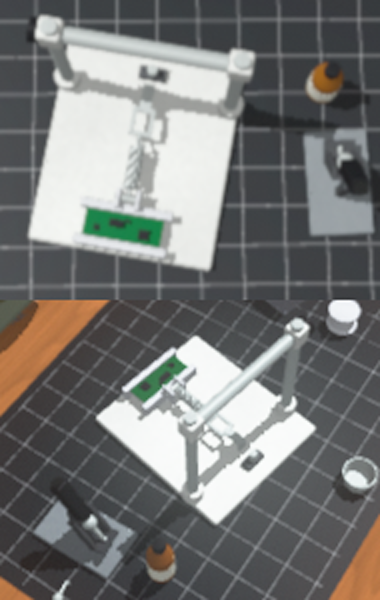

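The crop shows the stage axis running from the clamp through the spring and eye at (148,125) to the post at (153,73) in the top part. The puller lies in the rest at (350,165).

```bash
cat >> h.py <<'E'
def ray(n,u,v,z):
    i=eyes.camera_info(n);K=i["mtx"];M=R.from_rotvec(i["rvec"]).as_matrix();t=i["tvec"]
    c=-M.T@t; w=M.T@np.array([(u-K[0,2])/K[0,0],(v-K[1,2])/K[1,1],1]); return (c+w*(z-c[2])/w[2]).round(4)
E
python3 - <<'E'
from h import *
k=.64
for nm,u,v,z in(("botL",272,375,.014),("botR",415,398,.014),("post",370,245,.0425),("eye",365,283,.046),("upL",289,210,.26),("upR",438,236,.26),("footL",300,250,.014),("footR",430,270,.014)):
    print(nm,ray("top",u*k,v*k,z))
for nm,u,v,z in(("L",326,329,.014),("back",404,264,.014),("R",497,335,.014),("front",419,408,.014),("post",448,357,.0425),("eye",418,339,.046),("upL",482,257,.26),("upR",399,327,.26)):
    print("s",nm,ray("scene",u*k,v*k,z))
for n in("top","scene"):
    f=np.load(n+".npz");p=f["p"].astype(int);d=f["d"];W=cloud(n,d);x,y,z=W[...,0],W[...,1],W[...,2]
    q=W[(d>0)&(z>.25)&(x>.5)&(x<.75)&(abs(y)<.2)]
    for s in(q[q[:,1]>-.03],q[q[:,1]<-.03]): print(n,"cap",len(s),s.mean(0).round(4),s.min(0).round(3),s.max(0).round(3))
    q=W[(d>0)&(z>.03)&(z<.055)&(x>.64)&(x<.70)&(y<-.02)&(y>-.1)]; print("post",len(q),q.mean(0),q.min(0),q.max(0))
E
```

```text
botL [0.4232 0.1204 0.014 ]
botR [ 0.3798 -0.1354  0.014 ]
post [ 0.6552 -0.0566  0.0425]
eye [ 0.5837 -0.0474  0.046 ]
upL [0.6519 0.0641 0.26  ]
upR [ 0.6093 -0.1634  0.26  ]
footL [0.6541 0.0734 0.014 ]
footR [ 0.6146 -0.1668  0.014 ]
s L [ 0.3908 -0.1369  0.014 ]
s back [0.4365 0.1165 0.014 ]
s R [0.724  0.0631 0.014 ]
s front [ 0.6742 -0.185   0.014 ]
s post [ 0.6683 -0.0608  0.0425]
s eye [ 0.5907 -0.0602  0.046 ]
s upL [0.6614 0.0574 0.26  ]
s upR [ 0.6152 -0.167   0.26  ]
top cap 141 [0.6559 0.0684 0.2551] [0.64 0.   0.25] [0.671 0.092 0.265]
top cap 131 [ 0.6121 -0.1625  0.2554] [ 0.597 -0.178  0.25 ] [ 0.63  -0.077  0.264]
post 24 [ 0.6628678  -0.05408091  0.04090567] [ 0.65743737 -0.06004798  0.03054806] [ 0.67121127 -0.04854318  0.04759408]
scene cap 74 [0.6585 0.0642 0.2558] [0.643 0.048 0.25 ] [0.673 0.091 0.265]
scene cap 88 [ 0.6143 -0.1667  0.2556] [ 0.599 -0.182  0.25 ] [ 0.629 -0.071  0.263]
post 20 [ 0.66203957 -0.05790318  0.04046251] [ 0.6563857  -0.06399872  0.03247655] [ 0.66773204 -0.04973765  0.04651442]
```

```bash
cat >> h.py <<'E'
YS=np.radians(-10.8); SO=np.array([.5540,-.0350,0])
YR=np.radians(2.0);  SEAT=np.array([.544,-.3185,.035])
def Rt(yaw,lean=30): return R.from_euler("xyz",[np.pi,-np.radians(lean),yaw])
def stage(x,y,z): return SO+R.from_euler("z",YS).apply([x,y,z])
def now(): s=robot.state(); return s["eef_pos"],R.from_euler("xyz",s["ee_rot"]),s
def go(p,Rg,p0=None,R0=None):
    if p0 is None: p0,R0,_=now()
    d=R0.inv().apply(p-p0)/.3; a=(R0.inv()*Rg).as_rotvec()/(np.pi/4)
    print("d",d.round(4),"a",a.round(4),"rows>=",np.ceil(max(np.linalg.norm(p-p0)/.05,np.degrees(np.linalg.norm(a)*np.pi/4)/8.59)))
E
python3 - <<'E'
from h import *
Rg=Rt(YR); g=SEAT-Rg.apply([0,0,.110])
go(g+Rg.apply([0,0,.0187-.12]),Rg); print(g)
E
```

```text
d [ 1.1434 -0.5075 -0.0622] a [-0.0753  0.6641  0.2731] rows>= 8.0
[ 0.4890335  -0.32041947  0.13026279]
```

Call:
{"op": "step_arm", "data": {"motion": [{"dx":0.6,"dy":-0.25,"dz":-0.06,"ay":0.33,"az":0.14,"ax":-0.04,"fingers":1},{"dx":0.6,"dy":-0.25,"dz":-0.06,"ay":0.33,"az":0.14,"ax":-0.04,"fingers":1},{"dx":0.6,"dy":-0.25,"dz":-0.06,"ay":0.33,"az":0.14,"ax":-0.04,"fingers":1},{"dx":0.6,"dy":-0.25,"dz":-0.06,"ay":0.33,"az":0.14,"ax":-0.04,"fingers":1},{"dx":0.6,"dy":-0.25,"dz":-0.06,"ay":0.33,"az":0.14,"ax":-0.04,"fingers":1},{"dx":0.6,"dy":-0.25,"dz":-0.06,"ay":0.33,"az":0.14,"ax":-0.04,"fingers":1}]}}

```text
time_s: 0.7
eef_pos: [0.3006, -0.4378, 0.2177]
ee_rot: [3.124, -0.26, 0.149]
ft_force: [0.3, -0.6, -0.0]
width: 0.0856
gripper_force: 0.0
```

Run:
```python
from h import *
Rg=Rt(YR); g=SEAT-Rg.apply([0,0,.110])
go(g+Rg.apply([0,0,.0187-.12]),Rg)
```

```text
d [ 0.4945 -0.3154  0.125 ] a [-0.0332  0.3344  0.1375] rows>= 4.0
```

Call:
{"op": "step_arm", "data": {"motion": [{"dx":0.495,"dy":-0.315,"dz":0.125,"ay":0.334,"az":0.138,"ax":-0.033,"fingers":1},{"dx":0.495,"dy":-0.315,"dz":0.125,"ay":0.334,"az":0.138,"ax":-0.033,"fingers":1},{"dx":0.495,"dy":-0.315,"dz":0.125,"ay":0.334,"az":0.138,"ax":-0.033,"fingers":1},{"dx":0.495,"dy":-0.315,"dz":0.125,"ay":0.334,"az":0.138,"ax":-0.033,"fingers":1},{"dx":0.495,"dy":-0.315,"dz":0.125,"ay":0.334,"az":0.138,"ax":-0.033,"fingers":1},{"dx":0.495,"dy":-0.315,"dz":0.125,"ay":0.334,"az":0.138,"ax":-0.033,"fingers":1},{"dx":0.495,"dy":-0.315,"dz":0.125,"ay":0.334,"az":0.138,"ax":-0.033,"fingers":1}]}}

```text
time_s: 1.4
eef_pos: [0.4377, -0.3245, 0.2179]
ee_rot: [-3.141, -0.523, 0.03]
ft_force: [0.3, -0.2, -0.6]
width: 0.0849
gripper_force: 0.0
```

```bash
cat >> h.py <<'E'
def wcloud(d,p0,R0):
    i=eyes.camera_info("wrist");K=i["mtx"];M=i["mount"]
    v,u=np.mgrid[:384,:512]; a=(u-K[0,2])/K[0,0]; b=(v-K[1,2])/K[1,1]; r=np.hypot(a,b)+1e-9
    t=np.tan(np.minimum(r,1.4))/r
    P=np.stack([a*t*d,b*t*d,d],-1)@M[:3,:3].T+M[:3,3]
    return P, R0.apply(P.reshape(-1,3)).reshape(P.shape)+p0
E
python3 - <<'E'
from h import *
Rg=Rt(YR); g=SEAT-Rg.apply([0,0,.110])
go(g+Rg.apply([0,0,.0187-.12]),Rg)
p0,R0,s=now(); print(s["joints"].round(2))
p,d=eyes.read_camera("wrist"); np.savez("w1.npz",p=p,d=d)
cv2.imwrite("pics/w1.png",p[:,:,::-1])
T,W=wcloud(d,p0,R0)
P=(W-SEAT)@np.c_[Rg.apply([1,0,0]),-Rg.apply([0,1,0]),-Rg.apply([0,0,1])]  # puller frame: x toe, y, z up shaft
ok=d>0
for lo in range(0,150,20):
    m=ok&(P[...,2]>lo/1e3)&(P[...,2]<lo/1e3+.02)&(abs(P[...,0])<.03)&(abs(P[...,1])<.03)&(P[...,0]>-.008)
    q=P[m]*1e3
    if len(q)>5: print(lo,len(q),q.mean(0).round(1),np.percentile(q,2,0).round(1),np.percentile(q,98,0).round(1))
E
```

```text
d [ 0.0023 -0.0078  0.0011] a [ 0.0024  0.0003 -0.0049] rows>= 1.0
[-0.93  0.1   1.93  0.56  0.87  0.3 ]
0 355 [7.2 1.  2.4] [ -5.1 -19.9   0.1] [14.9 22.3 18.5]
20 37 [ 1.5  3.8 29.1] [ -6.2 -19.9  20.3] [ 2.7 23.3 39.9]
40 99 [ 4.5  1.4 47.6] [ -6.8 -20.   40.5] [11.9 22.9 59.6]
60 189 [ 3.   1.8 68.3] [ -7.6 -20.4  61.4] [12.4 23.  79.5]
80 101 [11.9  1.2 90.2] [ 9.2 -9.7 80.3] [12.5 12.8 99.1]
100 120 [ 11.9   1.7 110.3] [  9.   -9.4 101.2] [ 12.5  12.6 119.1]
120 284 [  8.6   1.7 134.2] [ -6.7  -9.5 121.4] [ 12.3  13.5 139.9]
140 482 [  1.8   1.8 144.2] [ -7.7  -7.7 140.2] [ 10.4  11.4 146.2]
```

View pics/w1.png

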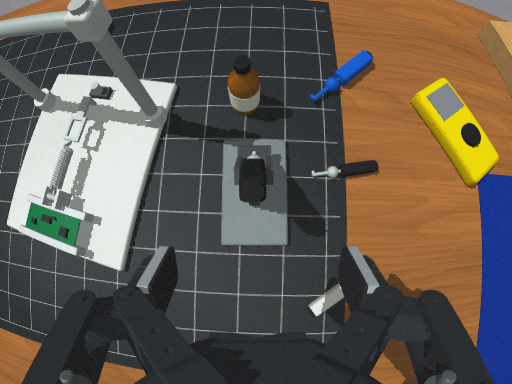

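The wrist view shows the puller in its rest at (252,180). It lies within 2 mm of the estimate, and the gripper is lined up above it.

Call:
{"op": "step_arm", "data": {"motion": [{"dx":0.002,"dy":-0.013,"dz":0.1,"fingers":1},{"dx":0.002,"dy":-0.013,"dz":0.2,"fingers":1},{"dx":0.002,"dy":-0.013,"dz":0.3,"fingers":1},{"dx":0.002,"dy":-0.013,"dz":0.36,"fingers":1},{"dx":0.002,"dy":-0.013,"dz":0.401,"fingers":1},{"dx":0.002,"dy":-0.013,"dz":0.401,"fingers":1},{"dx":0.002,"dy":-0.013,"dz":0.401,"fingers":1}]}}

```text
$.motion[0]: bad value
```

Call:
{"op": "step_arm", "data": {"motion": [{"fingers":0.2},{"fingers":0.15},{"fingers":0.1},{"fingers":0},{"fingers":0},{"fingers":0},{"fingers":0},{"fingers":0}], "force": 60}}

```text
$.motion[0]: bad value
```

Call:
{"op": "step_arm", "data": {"motion": [{"dx":0.002,"dy":-0.013,"dz":0.1,"ax":0,"ay":0,"az":0,"fingers":1},{"dx":0.002,"dy":-0.013,"dz":0.2,"ax":0,"ay":0,"az":0,"fingers":1},{"dx":0.002,"dy":-0.013,"dz":0.3,"ax":0,"ay":0,"az":0,"fingers":1},{"dx":0.002,"dy":-0.013,"dz":0.36,"ax":0,"ay":0,"az":0,"fingers":1},{"dx":0.002,"dy":-0.013,"dz":0.401,"ax":0,"ay":0,"az":0,"fingers":1},{"dx":0.002,"dy":-0.013,"dz":0.401,"ax":0,"ay":0,"az":0,"fingers":1},{"dx":0.002,"dy":-0.013,"dz":0.401,"ax":0,"ay":0,"az":0,"fingers":1}]}}

```text
time_s: 2.15
eef_pos: [0.4988, -0.3181, 0.1148]
ee_rot: [-3.142, -0.524, 0.031]
ft_force: [-0.7, -0.0, 0.2]
width: 0.0858
gripper_force: 0.0
```

Call:
{"op": "step_arm", "data": {"motion": [{"dx":0,"dy":0,"dz":0,"ax":0,"ay":0,"az":0,"fingers":0.5},{"dx":0,"dy":0,"dz":0,"ax":0,"ay":0,"az":0,"fingers":0.3},{"dx":0,"dy":0,"dz":0,"ax":0,"ay":0,"az":0,"fingers":0.1},{"dx":0,"dy":0,"dz":0,"ax":0,"ay":0,"az":0,"fingers":0},{"dx":0,"dy":0,"dz":0,"ax":0,"ay":0,"az":0,"fingers":0},{"dx":0,"dy":0,"dz":0,"ax":0,"ay":0,"az":0,"fingers":0},{"dx":0,"dy":0,"dz":0,"ax":0,"ay":0,"az":0,"fingers":0},{"dx":0,"dy":0,"dz":0,"ax":0,"ay":0,"az":0,"fingers":0}], "force": 60}}

```text
time_s: 2.95
eef_pos: [0.499, -0.3175, 0.115]
ee_rot: [3.141, -0.525, 0.032]
ft_force: [-3.2, 0.3, 5.8]
width: 0.0224
gripper_force: 61.2
```

Call:
{"op": "step_arm", "data": {"motion": [{"dx":0,"dy":0,"dz":-0.02,"ax":0,"ay":0,"az":0,"fingers":0},{"dx":0,"dy":0,"dz":-0.06,"ax":0,"ay":0,"az":0,"fingers":0},{"dx":0,"dy":0,"dz":-0.12,"ax":0,"ay":0,"az":0,"fingers":0},{"dx":0,"dy":0,"dz":-0.2,"ax":0,"ay":0,"az":0,"fingers":0},{"dx":0,"dy":0,"dz":-0.28,"ax":0,"ay":0,"az":0,"fingers":0},{"dx":0,"dy":0,"dz":-0.36,"ax":0,"ay":0,"az":0,"fingers":0},{"dx":0,"dy":0,"dz":-0.4,"ax":0,"ay":0,"az":0,"fingers":0},{"dx":0,"dy":0,"dz":-0.4,"ax":0,"ay":0,"az":0,"fingers":0}]}}

```text
time_s: 3.75
eef_pos: [0.4386, -0.32, 0.2197]
ee_rot: [3.139, -0.525, 0.033]
ft_force: [0.1, 0.4, -1.6]
width: 0.0227
gripper_force: 60.3
```

Run:
```python
from h import *
p0,R0,s=now()
p,d=eyes.read_camera("wrist"); np.savez("w2.npz",p=p,d=d)
T,W=wcloud(d,p0,R0)
m=(d>0)&(T[...,2]>.0)&(T[...,2]<.11)&(abs(T[...,0])<.03)&(abs(T[...,1])<.03)
q=T[m]*1e3
for lo in range(0,110,10):
    k=q[(q[:,2]>=lo)&(q[:,2]<lo+10)]
    if len(k): print(lo,len(k),k.mean(0).round(1),k.min(0).round(1),k.max(0).round(1))
cv2.imwrite("pics/w2.png",cv2.resize(p[100:380,150:370,::-1],None,fx=2,fy=2))
# target above eye: tip 50mm up the axis from eye
Rg=Rt(YS); e=stage(35,0,46); print("eye",e)
go(e-Rg.apply([0,0,.0915+.08]),Rg)
```

```text
0 198 [10.7  0.6  4.9] [  6.6 -11.4   0. ] [11.7 12.6 10. ]
10 165 [10.8  0.4 14.9] [  7.  -11.2  10. ] [11.7 12.4 19.8]
20 107 [10.6  0.5 23.4] [  7.1 -11.4  20. ] [11.5 12.3 27.2]
30 31 [ 7.7  0.  39.1] [ 6.9 -6.1 37.4] [ 8.6  5.3 40. ]
40 150 [ 8.6  0.8 43.7] [  3.7 -10.3  40.1] [11.1 11.  50. ]
70 5 [ 2.2  0.9 77.7] [ 1.8 -0.9 77.1] [ 2.4  2.7 79. ]
80 57 [ 4.1  1.  85.3] [ 1.  -1.9 80.3] [ 8.   3.7 88.8]
eye [34.93405378 -6.59334601 46.        ]
d [175.2831  24.5217 -75.5407] a [-0.1402 -0.0004  0.243 ] rows>= 1155.0
```

View pics/w2.png

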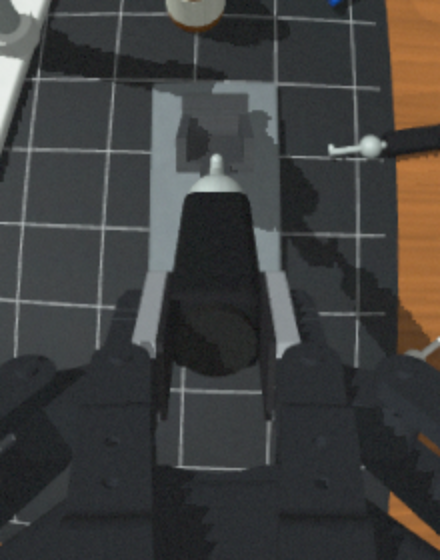

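The crop shows the puller firmly held, with its handle between the pads at (215,290), its toe at (215,158) and the rest empty behind it.

Run:
```python
import re
s=open("h.py").read()
s=s.replace("def stage(x,y,z): return SO+R.from_euler(\"z\",YS).apply([x,y,z])","TIP=np.array([-.0005,.0008,.0905])\ndef stage(x,y,z): return SO+R.from_euler('z',YS).apply(np.array([x,y,z])/1e3)\ndef tips(p0,R0): return R.from_euler('z',-YS).apply(p0+R0.apply(TIP)-SO)*1e3")
s=s.replace("[.544,-.3185,.035]","[.544,-.3170,.035]")
open("h.py","w").write(s)
from h import *
Rg=Rt(YS); e=stage(35,0,46); print("eye",e)
go(e-Rg.apply(TIP+[0,0,.07]),Rg); print(tips(*now()[:2]))
```

```text
eye [ 0.58838005 -0.04155835  0.046     ]
d [ 0.1781 -0.9707  0.2304] a [-0.1402 -0.0004  0.243 ] rows>= 7.0
[ -16.12090656 -292.01557506  139.81095848]
```

Call:
{"op": "step_arm", "data": {"motion": [{"dx":0.1,"dy":-0.15,"dz":0,"ax":-0.035,"ay":0,"az":0.06,"fingers":0},{"dx":0.178,"dy":-0.3,"dz":0.03,"ax":-0.07,"ay":0,"az":0.12,"fingers":0},{"dx":0.178,"dy":-0.45,"dz":0.06,"ax":-0.1,"ay":0,"az":0.18,"fingers":0},{"dx":0.178,"dy":-0.6,"dz":0.1,"ax":-0.14,"ay":0,"az":0.243,"fingers":0},{"dx":0.178,"dy":-0.75,"dz":0.15,"ax":-0.14,"ay":0,"az":0.243,"fingers":0},{"dx":0.178,"dy":-0.88,"dz":0.2,"ax":-0.14,"ay":0,"az":0.243,"fingers":0},{"dx":0.178,"dy":-0.97,"dz":0.23,"ax":-0.14,"ay":0,"az":0.243,"fingers":0},{"dx":0.178,"dy":-0.97,"dz":0.23,"ax":-0.14,"ay":0,"az":0.243,"fingers":0}]}}

```text
time_s: 4.6
eef_pos: [0.5088, -0.0213, 0.1819]
ee_rot: [-3.141, -0.518, -0.182]
ft_force: [0.1, -0.8, -1.4]
width: 0.0226
gripper_force: 60.4
```

Run:
```python
from h import *
p0,R0,s=now(); print(tips(p0,R0),s["ee_rot"])
p,d=eyes.read_camera("wrist"); np.savez("w3.npz",p=p,d=d)
T,W=wcloud(d,p0,R0)
S=R.from_euler("z",-YS).apply((W-SO).reshape(-1,3)).reshape(W.shape)*1e3
ok=(d>0)
m=ok&(S[...,2]>42)&(S[...,2]<52)&(S[...,0]>10)&(S[...,0]<100)&(abs(S[...,1])<25)
q=S[m]; print("plate",m.sum(),q.min(0),q.max(0),rect(q/1e3))
for a in range(8,100,4):
    k=q[(q[:,0]>=a)&(q[:,0]<a+4)]
    if len(k): print(a,len(k),k[:,1].min().round(1),k[:,1].max().round(1),np.abs(k[:,1]).min().round(1),k[:,2].mean().round(1))
v=np.argwhere(m); print(v.min(0),v.max(0))
q=S[ok&(S[...,2]>36)&(S[...,2]<46)&(S[...,0]>103)&(S[...,0]<125)&(abs(S[...,1])<14)];print("post",len(q),q.mean(0),q.min(0),q.max(0))
a,b=v.min(0)-40; c,e=v.max(0)+40
im=p[max(a,0):c,max(b,0):e,::-1]; print(a,b,im.shape); cv2.imwrite("pics/w3.png",cv2.resize(im,None,fx=3,fy=3,interpolation=cv2.INTER_CUBIC))
```

```text
[ -2.65949815   4.55042797 103.04097611] [-3.14094952 -0.51755692 -0.18191254]
plate 963 [ 10.25666337 -14.00505761  43.9481559 ] [86.51759959 18.16283288 51.34673978] (array([48.4,  2. ]), array([32.1, 76.3]), 89.57)
8 23 -13.7 17.8 0.1 48.0
12 80 -13.7 17.9 0.1 49.4
16 56 -13.7 17.9 0.1 49.2
20 38 -13.8 18.0 8.0 49.2
24 44 -13.8 18.0 8.0 49.2
28 38 -13.8 18.1 8.1 49.5
32 43 -13.9 18.2 8.1 49.2
36 37 -13.9 17.1 8.1 49.0
40 33 -13.9 17.2 8.1 49.3
44 105 -14.0 17.2 0.1 48.5
48 90 -14.0 17.3 0.1 49.2
52 42 -5.9 9.2 0.1 49.2
56 43 -5.9 9.2 0.1 49.2
60 44 -5.9 9.2 0.1 49.4
64 44 -6.0 9.3 0.1 49.3
68 43 -6.0 9.3 0.1 49.0
72 47 -6.0 9.3 0.1 49.1
76 43 -6.0 9.4 0.1 49.1
80 41 -6.0 9.4 0.1 49.1
84 29 -6.1 9.4 0.1 49.0
[122 246] [184 274]
post 115 [109.00446643   2.18208248  42.55694924] [103.00425168  -4.03652935  36.08971307] [117.22456734   8.51939754  45.09008651]
82 206 (142, 108, 3)
```

View pics/w3.png

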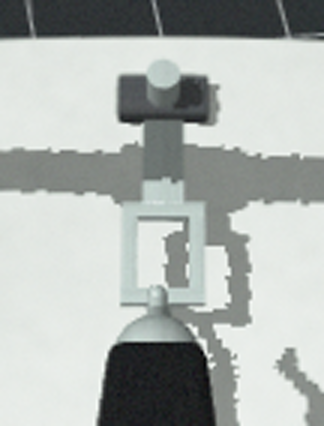

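The crop (origin at pixel (206,82), 3x) shows the eye opening at (163,250), the lip near (163,190), the post top at (163,73) and the puller toe at (157,292). The depth puts the stage about 3 mm to -x and 2 mm to +y of my estimate, so I correct that and insert.

Run:
```python
s=open("h.py").read()
s=s.replace("SO=np.array([.5540,-.0350,0])","SO=np.array([.5540,-.0350,0])+R.from_euler('z',YS).apply([-.0033,.0020,0])")
s+='''
def to(x,y,z):
    Rg=Rt(YS); p0,R0,st=now(); print("tip now",tips(p0,R0).round(1)); go(stage(x,y,z)-Rg.apply(TIP),Rg,p0,R0)
'''
open("h.py","w").write(s)
from h import *
to(-.9,0,103); to(14,0,77); to(42.4,0,28)
```

```text
tip now [  0.9   2.  103.2]
d [-0.0074  0.0055 -0.0024] a [-0.0047  0.0075  0.0064] rows>= 1.0
tip now [  0.9   2.  103.2]
d [-0.0071  0.0059  0.0975] a [-0.0047  0.0075  0.0064] rows>= 1.0
tip now [  0.9   2.  103.2]
d [-0.0057  0.0066  0.2863] a [-0.0047  0.0075  0.0064] rows>= 2.0
```

Call:
{"op": "step_arm", "data": {"motion": [{"dx":-0.007,"dy":0.006,"dz":0,"ax":-0.005,"ay":0.0075,"az":0.006,"fingers":0},{"dx":-0.007,"dy":0.006,"dz":0.04,"ax":-0.005,"ay":0.0075,"az":0.006,"fingers":0},{"dx":-0.007,"dy":0.006,"dz":0.1,"ax":-0.005,"ay":0.0075,"az":0.006,"fingers":0},{"dx":-0.007,"dy":0.006,"dz":0.14,"ax":-0.005,"ay":0.0075,"az":0.006,"fingers":0},{"dx":-0.007,"dy":0.006,"dz":0.14,"ax":-0.005,"ay":0.0075,"az":0.006,"fingers":0}]}}

```text
time_s: 5.15
eef_pos: [0.528, -0.0324, 0.146]
ee_rot: [3.14, -0.526, -0.196]
ft_force: [-0.2, -0.5, -1.6]
width: 0.0228
gripper_force: 60.4
```

```bash
cat >> h.py <<'E'
def look(name=None):
    p0,R0,s=now(); p,d=eyes.read_camera("wrist")
    T,W=wcloud(d,p0,R0); S=R.from_euler("z",-YS).apply((W-SO).reshape(-1,3)).reshape(W.shape)*1e3
    t=tips(p0,R0); print("tip",t.round(1),"F",R.from_euler("z",-YS).apply(s["ft_force"]).round(1))
    m=(d>0)&(S[...,2]>38)&(S[...,2]<110)&(S[...,0]>0)&(S[...,0]<150)&(abs(S[...,1])<20)&(T[...,2]>-.2)
    # bar between eye and lip: |y|<7.5, ahead of the tool
    b=m&(abs(S[...,1])<7)&(T[...,0]>.013)&(S[...,2]<90); q=S[b]
    if len(q):
        k=q[q[:,0]>t[0]+12]
        for a in range(int(t[0])+8,150,6):
            j=q[(q[:,0]>=a)&(q[:,0]<a+6)]
            if len(j): print(a,len(j),j.mean(0).round(1),j[:,0].max().round(1))
    # plate sides
    e=m&(abs(S[...,1])>10.5)&(abs(S[...,1])<15.5)&(S[...,2]<80); q=S[e]
    if len(q): print("sides",len(q),q.min(0).round(1),q.max(0).round(1),np.polyfit(q[:,0],q[:,2],1).round(2))
    if name:
        v=np.argwhere(m); a,b=np.maximum(v.min(0)-30,0); c,e=v.max(0)+30
        im=p[a:c,b:e,::-1]; print("crop",a,b,im.shape); cv2.imwrite(name,cv2.resize(im,None,fx=3,fy=3,interpolation=cv2.INTER_CUBIC))
E
python3 - <<'E'
from h import *
look("pics/w4.png"); to(42.4,0,28)
E
```

```text
tip [22.3 -5.5 67.4] F [-0.1 -0.5 -1.6]
48 65 [51.4  0.1 49.2] 53.8
54 71 [57.1  0.1 49.1] 60.0
60 72 [63.  -0.1 49.1] 65.9
66 70 [69.1 -0.1 49.2] 72.0
72 68 [75.  -0.2 49.2] 77.9
78 69 [81.1  0.1 49. ] 84.0
84 64 [86.9 -0.1 49.2] 89.7
102 19 [107.2   0.5  41.5] 107.8
108 69 [ 1.109e+02 -1.000e-01  4.300e+01] 114.0
114 51 [116.7   0.4  43.5] 119.4
120 3 [ 1.203e+02 -1.000e-01  4.340e+01] 120.6
sides 353 [ 14.7 -15.3  44.7] [55.2 15.4 51.4] [1.000e-02 4.873e+01]
crop 74 206 (153, 95, 3)
tip now [22.6 -5.2 68.5]
d [-0.0099 -0.0167  0.1497] a [ 0.0054 -0.0048 -0.0077] rows>= 1.0
```

View pics/w4.png

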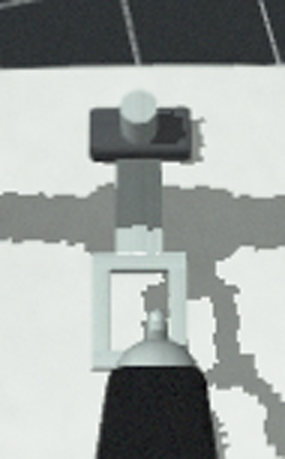

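The eye opening is centred at (147,305) in the crop and the toe sits at (155,325), about 4–5 mm to -y, because the arm was still settling at the last reading. I shift it sideways before inserting.

Call:
{"op": "step_arm", "data": {"motion": [{"dx":-0.01,"dy":-0.016,"dz":0,"ax":0.005,"ay":-0.005,"az":-0.008,"fingers":0},{"dx":-0.01,"dy":-0.016,"dz":0,"ax":0.005,"ay":-0.005,"az":-0.008,"fingers":0},{"dx":-0.01,"dy":-0.016,"dz":0,"ax":0.005,"ay":-0.005,"az":-0.008,"fingers":0},{"dx":-0.01,"dy":-0.016,"dz":0,"ax":0.005,"ay":-0.005,"az":-0.008,"fingers":0},{"dx":-0.01,"dy":-0.016,"dz":0,"ax":0.005,"ay":-0.005,"az":-0.008,"fingers":0}]}}

```text
time_s: 5.7
eef_pos: [0.5273, -0.0259, 0.1468]
ee_rot: [-3.142, -0.526, -0.187]
ft_force: [-0.8, -0.2, -0.6]
width: 0.0225
gripper_force: 60.4
```

Run:
```python
from h import *
to(42.4,0,28)
p0,R0,s=now();p,d=eyes.read_camera("wrist");T,W=wcloud(d,p0,R0)
m=(d>0)&(T[...,2]>.076)&(T[...,2]<.1)&(abs(T[...,0])<.013)&(abs(T[...,1])<.012);q=T[m]*1e3
print("tip in tool",len(q),q.mean(0),q.min(0),q.max(0)); S=R.from_euler("z",-YS).apply(W[m]-SO)*1e3; print(S.mean(0)); to(42.4,0,28)
```

```text
tip now [20.4  1.2 68.3]
d [-0.0032  0.004   0.153 ] a [-0.0014 -0.0035  0.0022] rows>= 1.0
tip in tool 64 [ 4.03250346  0.98253775 84.79875205] [ 1.05366459 -1.77722666 76.70934242] [ 8.21672592  3.75774352 87.86764239]
[21.43223248  1.05808249 75.50665042]
tip now [20.3  1.2 68.2]
d [-0.0029  0.0038  0.1527] a [-0.0013 -0.0032  0.0022] rows>= 1.0
```

Now within about 1 mm; inserting.

Call:
{"op": "step_arm", "data": {"motion": [{"dx":-0.003,"dy":0.004,"dz":0.03,"ax":-0.001,"ay":-0.003,"az":0.002,"fingers":0},{"dx":-0.003,"dy":0.004,"dz":0.07,"ax":-0.001,"ay":-0.003,"az":0.002,"fingers":0},{"dx":-0.003,"dy":0.004,"dz":0.11,"ax":-0.001,"ay":-0.003,"az":0.002,"fingers":0},{"dx":-0.003,"dy":0.004,"dz":0.152,"ax":-0.001,"ay":-0.003,"az":0.002,"fingers":0},{"dx":-0.003,"dy":0.004,"dz":0.152,"ax":-0.001,"ay":-0.003,"az":0.002,"fingers":0},{"dx":-0.003,"dy":0.004,"dz":0.152,"ax":-0.001,"ay":-0.003,"az":0.002,"fingers":0}]}}

```text
time_s: 6.35
eef_pos: [0.5486, -0.0314, 0.1056]
ee_rot: [3.141, -0.522, -0.188]
ft_force: [1.0, 0.5, -2.0]
width: 0.0226
gripper_force: 60.4
```

Run:
```python
from h import *
look(); to(49,0,30); to(49,0,38)
```

```text
tip [42.  -0.2 26.9] F [ 0.9  0.7 -2. ]
49 114 [51.8  0.  48.9] 55.0
55 101 [57.9  0.1 49.1] 60.9
61 107 [63.9 -0.1 49.2] 66.8
67 98 [70.  -0.1 49.1] 73.0
73 102 [75.9  0.2 49.2] 79.0
79 99 [82.  -0.2 49.1] 85.0
85 69 [87.2 -0.  49. ] 89.4
103 40 [107.5   0.5  42. ] 109.0
109 82 [111.7  -0.2  43.2] 114.9
115 57 [1.172e+02 1.000e-01 4.350e+01] 120.8
sides 406 [ 16.8 -15.3  46.7] [54.9 15.3 67.6] [-2.000e-02  4.979e+01]
tip now [42.2 -0.1 27.6]
d [ 0.0234 -0.0005  0.0043] a [-0.      0.0009  0.0001] rows>= 1.0
tip now [42.2 -0.1 27.6]
d [ 0.0367 -0.0005 -0.0188] a [-0.      0.0009  0.0001] rows>= 1.0
```

Call:
{"op": "step_arm", "data": {"motion": [{"dx":0.02,"dy":0,"dz":0.01,"ax":0,"ay":0,"az":0,"fingers":0},{"dx":0.02,"dy":0,"dz":0.01,"ax":0,"ay":0,"az":0,"fingers":0},{"dx":0.033,"dy":0,"dz":-0.0055,"ax":0,"ay":0,"az":0,"fingers":0},{"dx":0.0465,"dy":0,"dz":-0.029,"ax":0,"ay":0,"az":0,"fingers":0},{"dx":0.06,"dy":0,"dz":-0.052,"ax":0,"ay":0,"az":0,"fingers":0},{"dx":0.073,"dy":0,"dz":-0.075,"ax":0,"ay":0,"az":0,"fingers":0},{"dx":0.073,"dy":0,"dz":-0.075,"ax":0,"ay":0,"az":0,"fingers":0}]}}

```text
time_s: 7.1
eef_pos: [0.5569, -0.0327, 0.1387]
ee_rot: [-3.141, -0.526, -0.189]
ft_force: [-0.2, 0.0, -2.0]
width: 0.0227
gripper_force: 60.4
```

Run:
```python
from h import *
look("pics/w5.png"); to(95,0,62)
```

```text
tip [50.8  0.  60.2] F [-0.2 -0.  -2. ]
58 101 [61.2  0.3 74.3] 64.0
64 101 [67.1 -0.  75.4] 69.9
70 103 [72.9 -0.  76.4] 75.8
76 108 [79.1  0.  77.5] 82.0
82 95 [85.1 -0.1 78.5] 88.0
88 26 [88.8 -0.1 79. ] 89.5
106 68 [109.2   0.4  42.5] 111.9
112 68 [1.146e+02 1.000e-01 4.340e+01] 117.7
118 24 [1.193e+02 1.000e-01 4.330e+01] 121.1
sides 241 [ 30.3 -15.5  67.6] [54.3 15.1 74.6] [ 0.19 62.79]
crop 94 210 (144, 95, 3)
tip now [50.2 -0.1 59.3]
d [ 0.1342 -0.0005  0.0671] a [-0.0002 -0.0013 -0.0002] rows>= 1.0
```

View pics/w5.png

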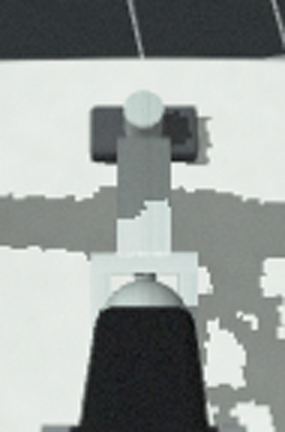

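The crop shows the plate hooked on the toe at (147,270). The spring end is about 30 mm up, and the bar end at (145,210) is clear of the post top.

Call:
{"op": "step_arm", "data": {"motion": [{"dx":0.02,"dy":0,"dz":0.0115,"ax":0,"ay":0,"az":0,"fingers":0},{"dx":0.045,"dy":0,"dz":0.026,"ax":0,"ay":0,"az":0,"fingers":0},{"dx":0.07,"dy":0,"dz":0.04,"ax":0,"ay":0,"az":0,"fingers":0},{"dx":0.095,"dy":0,"dz":0.055,"ax":0,"ay":0,"az":0,"fingers":0},{"dx":0.117,"dy":0,"dz":0.0675,"ax":0,"ay":0,"az":0,"fingers":0},{"dx":0.117,"dy":0,"dz":0.0675,"ax":0,"ay":0,"az":0,"fingers":0},{"dx":0.117,"dy":0,"dz":0.0675,"ax":0,"ay":0,"az":0,"fingers":0}]}}

```text
time_s: 7.85
eef_pos: [0.5955, -0.0404, 0.1362]
ee_rot: [3.141, -0.521, -0.189]
ft_force: [-4.2, 1.9, -2.8]
width: 0.0229
gripper_force: 60.5
```

Run:
```python
from h import *
look()
```

```text
tip [89.7 -0.3 57.5] F [-4.5  1.1 -2.8]
97 82 [ 1.005e+02 -1.000e-01  7.040e+01] 102.9
103 109 [ 1.059e+02 -1.000e-01  7.100e+01] 109.0
109 102 [112.   -0.2  71.8] 115.0
115 106 [118.   -0.   72.5] 120.9
121 98 [124.    0.   73.2] 127.0
127 13 [127.2  -0.   73.7] 127.6
sides 186 [ 70.9 -14.9  65.7] [91.9 14.8 70.6] [ 0.11 59.13]
```

Call:
{"op": "step_arm", "data": {"motion": [{"dx":0.0115,"dy":0,"dz":0.0067,"ax":0,"ay":0,"az":0,"fingers":0},{"dx":0.0115,"dy":0,"dz":0.0067,"ax":0,"ay":0,"az":0,"fingers":0},{"dx":0.003,"dy":0,"dz":0.02,"ax":0,"ay":0,"az":0,"fingers":0},{"dx":-0.005,"dy":0,"dz":0.0355,"ax":0,"ay":0,"az":0,"fingers":0},{"dx":-0.005,"dy":0,"dz":0.0355,"ax":0,"ay":0,"az":0,"fingers":0}]}}

```text
time_s: 8.4
eef_pos: [0.5991, -0.041, 0.1257]
ee_rot: [3.141, -0.521, -0.188]
ft_force: [-3.3, 0.6, -2.7]
width: 0.0225
gripper_force: 60.5
```

Run:
```python
from h import *
look()
```

```text
tip [93.4 -0.3 47. ] F [-3.3 -0.1 -2.7]
101 90 [104.6   0.   59.4] 107.0
107 98 [110.2  -0.   59.5] 113.0
113 99 [ 1.16e+02 -1.00e-01  6.01e+01] 119.0
119 98 [121.9   0.   60.3] 125.0
125 104 [127.9  -0.   60.7] 130.9
131 3 [131.   -1.8  60.2] 131.0
sides 195 [ 69.7 -15.5  56.7] [95.5 15.5 60.6] [4.000e-02 5.504e+01]
```

Call:
{"op": "step_arm", "data": {"motion": [{"dx":-0.009,"dy":0,"dz":0.016,"ax":0,"ay":0,"az":0,"fingers":0},{"dx":-0.0183,"dy":0,"dz":0.0318,"ax":0,"ay":0,"az":0,"fingers":0},{"dx":-0.0183,"dy":0,"dz":0.0318,"ax":0,"ay":0,"az":0,"fingers":0}]}}

```text
time_s: 8.75
eef_pos: [0.5995, -0.0411, 0.1149]
ee_rot: [3.141, -0.522, -0.188]
ft_force: [-4.0, 1.5, -1.5]
width: 0.0232
gripper_force: 60.6
```

Run:
```python
from h import *
look()
```

```text
tip [93.7 -0.2 36.2] F [-4.2  0.7 -1.5]
101 102 [ 1.039e+02 -1.000e-01  5.130e+01] 106.9
107 100 [109.8   0.   51.3] 112.7
113 105 [115.9   0.   51.3] 119.0
119 103 [ 1.221e+02 -1.000e-01  5.140e+01] 124.9
125 80 [127.6  -0.   51.5] 129.9
sides 221 [ 68.8 -15.4  48.8] [94.  15.5 77.9] [-4.000e-02  5.449e+01]
```

Call:
{"op": "step_arm", "data": {"motion": [{"dx":-0.007,"dy":0,"dz":0.0105,"ax":0,"ay":0,"az":0,"fingers":0},{"dx":-0.021,"dy":0,"dz":0.0032,"ax":0,"ay":0,"az":0,"fingers":0},{"dx":-0.04,"dy":0,"dz":0,"ax":0,"ay":0,"az":0,"fingers":0},{"dx":-0.0575,"dy":0,"dz":-0.0024,"ax":0,"ay":0,"az":0,"fingers":0},{"dx":-0.0575,"dy":0,"dz":-0.0024,"ax":0,"ay":0,"az":0,"fingers":0},{"dx":-0.0575,"dy":0,"dz":-0.0024,"ax":0,"ay":0,"az":0,"fingers":0}]}}

```text
time_s: 9.4
eef_pos: [0.5858, -0.0381, 0.1088]
ee_rot: [-3.141, -0.526, -0.188]
ft_force: [-0.1, -0.1, -1.5]
width: 0.0226
gripper_force: 60.4
```

Run:
```python
from h import *
look("pics/w6.png"); to(78.4,0,28)
```

```text
tip [80.1  0.2 30.3] F [-0.1 -0.1 -1.5]
88 102 [90.9  0.1 49.3] 93.9
94 94 [96.9 -0.1 49.3] 99.9
100 96 [ 1.029e+02 -1.000e-01  4.930e+01] 105.9
106 93 [ 1.09e+02 -1.00e-01  4.93e+01] 111.8
112 92 [ 1.15e+02 -1.00e-01  4.93e+01] 117.9
118 88 [120.9  -0.   49.4] 123.8
124 29 [125.   -0.3  49.2] 125.9
sides 333 [ 52.7 -15.5  47.6] [90.4 15.5 70.2] [-2.0e-02  5.1e+01]
crop 102 209 (141, 97, 3)
tip now [80.1  0.2 30.2]
d [-0.0082  0.0003  0.0035] a [-0.0008 -0.0023  0.0001] rows>= 1.0
```

View pics/w6.png

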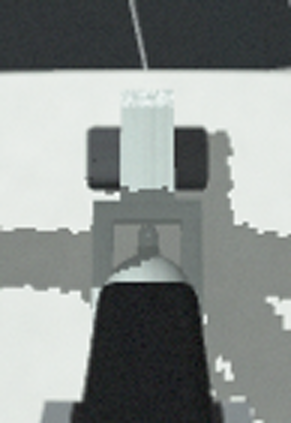

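The hook is now over the post with the plate level: the bar at (147,140) covers the post, and the toe hangs free in the eye at (148,240). I withdraw along the puller's axis.

Call:
{"op": "step_arm", "data": {"motion": [{"dx":-0.008,"dy":0,"dz":0.003,"ax":0,"ay":0,"az":0,"fingers":0},{"dx":-0.008,"dy":0,"dz":0.003,"ax":0,"ay":0,"az":0,"fingers":0},{"dx":-0.008,"dy":0,"dz":-0.03,"ax":0,"ay":0,"az":0,"fingers":0},{"dx":-0.008,"dy":0,"dz":-0.07,"ax":0,"ay":0,"az":0,"fingers":0},{"dx":-0.008,"dy":0,"dz":-0.12,"ax":0,"ay":0,"az":0,"fingers":0},{"dx":-0.008,"dy":0,"dz":-0.2,"ax":0,"ay":0,"az":0,"fingers":0},{"dx":-0.008,"dy":0,"dz":-0.34,"ax":0,"ay":0,"az":0,"fingers":0},{"dx":-0.008,"dy":0,"dz":-0.34,"ax":0,"ay":0,"az":0,"fingers":0}]}}

```text
time_s: 10.25
eef_pos: [0.534, -0.0278, 0.2016]
ee_rot: [-3.139, -0.534, -0.189]
ft_force: [-0.2, 0.5, -0.7]
width: 0.0226
gripper_force: 60.5
```

Run:
```python
from h import *
look()
Rg=Rt(YR); go(SEAT-Rg.apply(TIP+[0,0,.12]),Rg)
```

```text
tip [ 27.9   0.7 123.4] F [-0.3  0.5 -0.7]
83 12 [88.3 -0.2 49.4] 88.5
89 54 [92.   0.2 49.5] 95.0
95 47 [97.9  0.3 49.6] 100.6
101 49 [1.039e+02 1.000e-01 4.950e+01] 106.8
107 50 [110.1   0.6  49.1] 112.9
113 44 [116.    0.3  49.2] 118.7
119 51 [122.    0.2  49.3] 124.9
125 4 [125.2   1.3  48.9] 125.3
sides 271 [ 50.5 -15.5  45.6] [91.2 15.2 51.1] [1.000e-02 4.835e+01]
d [-0.0779  1.0144 -0.1187] a [ 0.1411 -0.009  -0.2462] rows>= 7.0
```

Call:
{"op": "step_arm", "data": {"motion": [{"dx":-0.04,"dy":0.08,"dz":-0.08,"ax":0.01,"ay":0,"az":-0.02,"fingers":0},{"dx":-0.08,"dy":0.2,"dz":-0.12,"ax":0.03,"ay":0,"az":-0.05,"fingers":0},{"dx":-0.08,"dy":0.35,"dz":-0.12,"ax":0.06,"ay":0,"az":-0.1,"fingers":0},{"dx":-0.08,"dy":0.5,"dz":-0.12,"ax":0.09,"ay":0,"az":-0.15,"fingers":0},{"dx":-0.08,"dy":0.65,"dz":-0.12,"ax":0.12,"ay":0,"az":-0.2,"fingers":0},{"dx":-0.08,"dy":0.8,"dz":-0.12,"ax":0.14,"ay":-0.009,"az":-0.246,"fingers":0},{"dx":-0.08,"dy":0.93,"dz":-0.12,"ax":0.14,"ay":-0.009,"az":-0.246,"fingers":0},{"dx":-0.08,"dy":1.0,"dz":-0.12,"ax":0.14,"ay":-0.009,"az":-0.246,"fingers":0}]}}

```text
time_s: 11.1
eef_pos: [0.4409, -0.3006, 0.2134]
ee_rot: [3.141, -0.516, 0.034]
ft_force: [1.6, 0.1, -1.4]
width: 0.0224
gripper_force: 60.4
```

Call:
{"op": "step_arm", "data": {"motion": [{"dx":0,"dy":0.01,"dz":0,"ax":0,"ay":0,"az":0,"fingers":0},{"dx":0,"dy":0.01,"dz":0,"ax":0,"ay":0,"az":0,"fingers":0},{"dx":0,"dy":0.01,"dz":0,"ax":0,"ay":0,"az":0,"fingers":0},{"dx":0,"dy":0.01,"dz":0,"ax":0,"ay":0,"az":0,"fingers":0},{"dx":0,"dy":0.01,"dz":0,"ax":0,"ay":0,"az":0,"fingers":0}]}}

```text
time_s: 11.6
eef_pos: [0.4423, -0.3, 0.2141]
ee_rot: [3.141, -0.516, 0.036]
ft_force: [0.9, -0.2, -1.0]
width: 0.0229
gripper_force: 60.5
```

```bash
cat > back.py <<'E'
from h import *
# reference: grasp pose TCP (0.4990,-0.3175,0.1150), rot (3.141,-0.525,0.032)
G=np.array([.4989,-.3177,.1150]); RG=R.from_euler("xyz",[3.1412,-.5245,.0315])
p0,R0,s=now(); print(s["ft_force"].round(1)); go(G,RG,p0,R0); go(G-RG.apply([0,0,.12]),RG,p0,R0)
E
python3 back.py
```

```text
[ 0.9 -0.2 -1. ]
d [-0.001   0.0658  0.3793] a [-0.003   0.0106  0.0054] rows>= 3.0
d [-0.0043  0.0648 -0.0207] a [-0.003   0.0106  0.0054] rows>= 1.0
```

Call:
{"op": "step_arm", "data": {"motion": [{"dx":-0.004,"dy":0.065,"dz":-0.02,"ax":-0.003,"ay":0.0106,"az":0.0054,"fingers":0},{"dx":-0.004,"dy":0.065,"dz":-0.02,"ax":-0.003,"ay":0.0106,"az":0.0054,"fingers":0},{"dx":-0.004,"dy":0.065,"dz":-0.02,"ax":-0.003,"ay":0.0106,"az":0.0054,"fingers":0},{"dx":-0.004,"dy":0.065,"dz":-0.02,"ax":-0.003,"ay":0.0106,"az":0.0054,"fingers":0},{"dx":-0.004,"dy":0.065,"dz":-0.02,"ax":-0.003,"ay":0.0106,"az":0.0054,"fingers":0}]}}

```text
time_s: 12.1
eef_pos: [0.4387, -0.3203, 0.2186]
ee_rot: [-3.141, -0.524, 0.03]
ft_force: [0.3, -0.6, -2.5]
width: 0.0229
gripper_force: 60.5
```

```bash
python3 back.py
python3 - <<'E'
from h import *
p0,R0,s=now();p,d=eyes.read_camera("wrist");T,W=wcloud(d,p0,R0)
q=T[(d>0)&(abs(T[...,0])<.03)&(abs(T[...,1])<.03)&(T[...,2]>0)&(T[...,2]<.11)]*1e3
for lo,hi in((0,20),(20,28),(80,92)):
    k=q[(q[:,2]>=lo)&(q[:,2]<hi)]; print(lo,len(k),k.mean(0).round(1),k.min(0).round(1),k.max(0).round(1))
E
```

```text
[ 0.3 -0.6 -2.5]
d [ 0.0011 -0.0025  0.3995] a [ 0.0004  0.0003 -0.0018] rows>= 3.0
d [ 0.001  -0.0024 -0.0005] a [ 0.0004  0.0003 -0.0018] rows>= 1.0
0 369 [10.7  0.6  9.6] [  6.9 -11.5   0. ] [11.7 12.6 19.9]
20 103 [10.7  0.6 23.5] [  7.2 -11.3  20. ] [11.6 12.3 27.8]
80 59 [ 4.1  0.9 85.2] [ 0.8 -1.8 80.3] [ 7.9  3.7 88.3]
```

Call:
{"op": "step_arm", "data": {"motion": [{"dx":0.004,"dy":-0.0025,"dz":0.08,"ax":0,"ay":0,"az":-0.002,"fingers":0},{"dx":0.004,"dy":-0.0025,"dz":0.16,"ax":0,"ay":0,"az":-0.002,"fingers":0},{"dx":0.004,"dy":-0.0025,"dz":0.24,"ax":0,"ay":0,"az":-0.002,"fingers":0},{"dx":0.004,"dy":-0.0025,"dz":0.31,"ax":0,"ay":0,"az":-0.002,"fingers":0},{"dx":0.004,"dy":-0.0025,"dz":0.36,"ax":0,"ay":0,"az":-0.002,"fingers":0},{"dx":0.002,"dy":-0.0025,"dz":0.385,"ax":0,"ay":0,"az":-0.002,"fingers":0},{"dx":0.001,"dy":-0.0025,"dz":0.398,"ax":0,"ay":0,"az":-0.002,"fingers":0},{"dx":0.001,"dy":-0.0025,"dz":0.398,"ax":0,"ay":0,"az":-0.002,"fingers":0}]}}

```text
time_s: 12.95
eef_pos: [0.4987, -0.3187, 0.1157]
ee_rot: [3.14, -0.525, 0.031]
ft_force: [-0.7, -0.1, -2.1]
width: 0.0224
gripper_force: 60.5
```

```bash
python3 back.py
```

```text
[-0.7 -0.1 -2.1]
d [-0.0006 -0.0032  0.0022] a [ 0.0015 -0.0002 -0.0002] rows>= 1.0
d [-0.0005 -0.0027 -0.3978] a [ 0.0015 -0.0002 -0.0002] rows>= 3.0
```

Seated to within about 1 mm. Next I open gently, let it settle, then back off along the axis.

Call:
{"op": "step_arm", "data": {"motion": [{"dx":-0.001,"dy":-0.002,"dz":0.002,"ax":0,"ay":0,"az":0,"fingers":0},{"dx":-0.001,"dy":-0.002,"dz":0.002,"ax":0,"ay":0,"az":0,"fingers":0.35},{"dx":-0.001,"dy":-0.002,"dz":0.002,"ax":0,"ay":0,"az":0,"fingers":0.5},{"dx":-0.001,"dy":-0.002,"dz":0.002,"ax":0,"ay":0,"az":0,"fingers":0.8},{"dx":-0.001,"dy":-0.002,"dz":0.002,"ax":0,"ay":0,"az":0,"fingers":1},{"dx":-0.001,"dy":-0.002,"dz":0.002,"ax":0,"ay":0,"az":0,"fingers":1},{"dx":-0.001,"dy":-0.002,"dz":0.002,"ax":0,"ay":0,"az":0,"fingers":1},{"dx":-0.001,"dy":-0.002,"dz":0.002,"ax":0,"ay":0,"az":0,"fingers":1}]}}

```text
time_s: 13.75
eef_pos: [0.4987, -0.3181, 0.1149]
ee_rot: [3.14, -0.525, 0.031]
ft_force: [-0.8, 0.4, 0.5]
width: 0.0858
gripper_force: 0.0
```

Call:
{"op": "step_arm", "data": {"motion": [{"dx":0,"dy":0,"dz":-0.05,"ax":0,"ay":0,"az":0,"fingers":1},{"dx":0,"dy":0,"dz":-0.15,"ax":0,"ay":0,"az":0,"fingers":1},{"dx":0,"dy":0,"dz":-0.28,"ax":0,"ay":0,"az":0,"fingers":1},{"dx":0,"dy":0,"dz":-0.4,"ax":0,"ay":0,"az":0,"fingers":1},{"dx":0,"dy":0,"dz":-0.48,"ax":0,"ay":0,"az":0,"fingers":1},{"dx":0,"dy":0,"dz":-0.48,"ax":0,"ay":0,"az":0,"fingers":1},{"dx":0,"dy":0,"dz":-0.48,"ax":0,"ay":0,"az":0,"fingers":1}]}}

```text
time_s: 14.45
eef_pos: [0.4262, -0.3202, 0.24]
ee_rot: [3.139, -0.525, 0.031]
ft_force: [-0.2, -0.3, 0.7]
width: 0.0853
gripper_force: 0.0
```

Run:
```python
from h import *
p0,R0,s=now();p,d=eyes.read_camera("wrist");T,W=wcloud(d,p0,R0)
Rg=Rt(YR);P=(W-SEAT)@np.c_[Rg.apply([1,0,0]),-Rg.apply([0,1,0]),-Rg.apply([0,0,1])];ok=d>0
for lo in (80,100,120,140):
    q=P[ok&(P[...,2]>lo/1e3)&(P[...,2]<lo/1e3+.02)&(abs(P[...,0])<.03)&(abs(P[...,1])<.03)&(P[...,0]>-.008)]*1e3
    if len(q): print(lo,len(q),q.mean(0).round(1),q.min(0).round(1),q.max(0).round(1))
cv2.imwrite("pics/w7.png",p[:,:,::-1])
```

```text
80 85 [11.8 -0.5 90.6] [  8.7 -12.2  80.2] [12.5 11.5 99.7]
100 89 [ 1.190e+01 -1.000e-01  1.105e+02] [  8.2 -12.  101.9] [ 12.5  11.8 119.5]
120 231 [  8.7   0.6 134.2] [ -7.5 -11.7 120.4] [ 12.5  12.1 140. ]
140 406 [1.600e+00 1.000e-01 1.443e+02] [ -8.  -10.9 140. ] [ 11.   10.1 146.7]
```

View pics/w7.png

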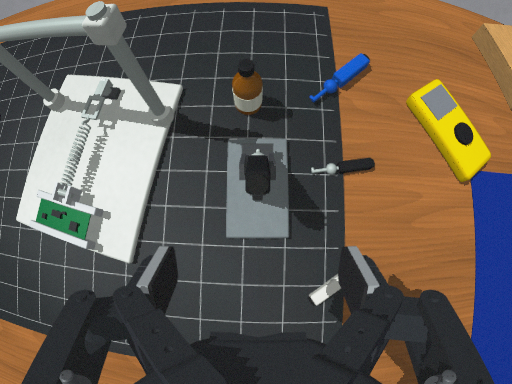

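The picture shows the puller back in its rest at (257,172), the spring stretched from (65,190) to the post at (105,90), and the bottle undisturbed at (247,90). Handing in.

```bash
python3 -c "
from bench import robot
print(robot.close_job())"
```

```text
the job is handed in; nothing more can be done
None
```

The spring's hook sits behind the anchor post, the puller is back in its rest, the bottle and the reel were left alone, and the job was handed in at about 14.5 s.

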